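Load the stud of the stacking jig

ROBOT

A 6-joint arm with a two-finger parallel gripper is mounted at the origin on a cart in front of the work surface, level with it; the furniture and walls round the work are solid. World frame = base frame: x ahead of the robot, y to its left, z up, the work surface at z = 0. Lengths are in mm, angles in degrees, forces in N, time in s.
With the tool pointing down it reaches from about 300 to 850 mm from the base axis. Payload 4.2 kg.
Tool frame: the origin (TCP) lies on the centre line of the jaws, within the pads' length; the fingertips stand 11 mm ahead of it and the grasp point (between the pads) lies 8 mm behind it; z points along the fingers, y is the line along which they close (so a half turn about z gives the same grasp; the last joint's range is limited). The gripper opens to 91 mm and grips with 3 to 60 N. Pads are 32 mm wide; open, the fingers measure 118 mm over their backs; the gripper's body (76 mm by 178 mm) begins 60 mm behind the grasp point.
Start: joints at [-73.51, 18.312, 89.639, -0, 72.044, -1.146], TCP at [174.207, -547.991, 224.976] pointing down, gripper open.
Joint ranges: [-177.97, 177.97], [-48.28, 115.42], [12.27, 149.76], [-77.06, 257.06], [2.81, 150.46], [-146.56, 146.56]. Speed limits (degrees/s): [147.25, 147.25, 180, 180, 180, 180].

INTERFACE

Orientations are given as [roll, pitch, yaw] about the fixed x, y, z axes, in that order (R = Rz(yaw) Ry(pitch) Rx(roll)).
In Python, from workcell import env, grab_frame, camera_model, models gives the robot as it stands.
- The arm moves only by the shell command python3 -m crank 'ROWS' [FORCE]. ROWS is text: rows parted by semicolons, each of 7 numbers parted by spaces: the closure, from -1 (fully open) to 1 (shut), so that 0 is half open, then the shift along the tool's x, y, z in mm, then the turn, a rotation vector about the tool's x, y, z in degrees. A call has 1 to 10 rows; each row shifts and turns the commanded pose from where the row before left it, along the tool's axes as they then stand; what a row does not reach is not made up. A row lasts 1/8 s, in which the tool goes at most 62.5 mm and 10.7 degrees, less where a joint would pass 70% of its speed; a pose out of reach is approached as far as the arm can. A call is refused whole if a number of a shift passes 62.5 or a number of a turn 10.7, either way. A call with a gripper value outside its range is refused whole. The fingers move at their own pace and stop on an object; FORCE is the grip in N (left out, the last holds). Time passes only in rows, so rows that do not move let the fingers close. It gives the time, the measured TCP pose, the force, the opening and the grip force at its end, in the units of the state.
- env.state(): the state, without advancing time (a new reading comes with each control period).
- grab_frame(name): name is "side" or "top"; returns the picture (400x640x3 uint8, blue, green, red); there is no depth.
- camera_model(name): a dict with "K" (3x3 intrinsics, pixels), "R" (3x3) and "t" (3): a world point X has camera coordinates R X + t. Camera axes: x right, y down, z forward; pixel columns grow to the right and rows downward; lengths in mm; the calibration is good to about 2 mm. A picture is of the moment at which its call begins. camera_model takes no time and is no camera call.
- env.job_done(): hands the job in; it is judged then, once.
Trained networks look in the newest picture that a camera, given by its name, has taken for a name from the list of things; names that differ only in an ending like _2 or _b are one class to them, and where a whole thing is asked for, a point or a joint stands for the part that bears it (a point fixed in the world has none). Each returns a list of dicts, best first, with "p" (0 to 1); they miss things now and then, are a little off and sometimes report something else, mostly with a low value. They report only what shows in the picture. A call takes as long as a camera call. They do not tell look-alikes from the thing itself.
- models.search_frame(name, camera): "point" ([x, y, z] in mm, in world coordinates, good to about 4 mm: the middle of the surface that is visible of it).
The state is a dict: "time_s": time; "qpos": joint angles; "qvel": joint speeds; "effort": joint torques, N m; "ee_pos": TCP position; "ee_rot": TCP orientation; "force": force on the tool from outside, world axes, zero at the start; "torque": the same for the moment, N m; "gripper_width": finger opening in mm; "gripper_force": force on a finger pad.
Only numpy, scipy, OpenCV 4.12 (cv2) and the standard library are available. Lean on these libraries where they do the work, as an engineer would, in place of code of your own. Each camera call takes 0.05 s, during which the arm holds its last target. There are 200 camera calls.

TASK

Load the stacking jig: push the three dark steel parts along their lanes so that each drops over the stud in the middle, in this order: first the spacer (the taller plain ring), then the thin flat washer, then the flanged bushing, until all lie flat on one another. Only slide them, do not lift them above the deck, and leave the jar, the brown bottle and the petri dish round the jig where they are.

Things in the scene. Friction and masses are not known exactly. Their poses are not given: they have to be found in the camera images.
- jig: Bare aluminium T-shaped stacking jig, fixed. Origin: at bench height under the stud; z up. Flat deck 46 mm above the bench; three lanes along -x, +y, -y of its frame (about towards the robot, left, right), 44 mm wide between rails 5 mm thick, 3 mm high, open at the outer end. On the +x side of the middle only a rail, inner face 22 mm from the middle. In the middle a round hole in the deck.
- stud_tip (a point): Tip of the fixed upright stud (12 mm diameter, tip tapered to 7 mm) in the centre of the hole, 1 mm below the deck. Hole: 44 mm diameter in the 5 mm thick deck; below it a base 10 mm above the bench. A part pushed slowly along a lane (under 5 cm/s near the hole) drops over the stud by its own weight once nearly centred; pushed fast it may skip across.
- lane_front (a point): Middle of the open outer end of the -x lane, on the deck surface, 105 mm from the stud. Where the lanes meet, the middle has no side guides: a part pushed there by one blunt or off-centre finger slips off sideways, while two fingertips 15 to 25 mm apart behind it, riding above the rails, keep it straight.
- lane_left (a point): Middle of the open outer end of the +y lane, on the deck surface, 105 mm from the stud; it faces the -y lane across the hole.
- lane_right (a point): Middle of the open outer end of the -y lane, on the deck surface, 105 mm from the stud.
- spacer: Spacer: plain dark steel ring, outer diameter 40, bore 17, height 14 mm, lying flat in one of the lanes, its centre 62 to 80 mm from the stud (which lane varies). Origin: centre of its underside, z up along its axis. 60 g. Lies lowest at the end, underside 10 mm above the bench.
- washer: Washer: thin flat dark steel ring, outer diameter 40, bore 15, height 8 mm, lying flat in another lane, 62 to 80 mm from the stud. Origin: centre of its underside, z up. 40 g. Middle of the stack, underside 24 mm above the bench.
- bushing: Bushing: dark steel, a flange of 40 mm diameter and 8 mm height at the bottom with a neck of 26 mm diameter above it, 24 mm high in all, bore 15 mm, standing flange down in the third lane, 62 to 80 mm from the stud. Origin: centre of its underside, z up. 70 g. Top of the stack, underside 32 mm above the bench, so that its flange is wholly below the deck and its neck stands out 10 mm above the deck.
- vial_0: White screw-cap sample jar, 44 mm diameter, 50 mm high, standing on the bench beside the jig. Origin: centre of its underside. Bystander. (Farther right, at about x 0.62, y -0.40 of the world, stands a tall fixed pipette carousel, about 0.2 m across, for the arm to keep clear of.)
- amber_vial: Brown screw-cap bottle, 31 mm diameter, 66 mm high, standing on the bench beside the jig. Origin: centre of its underside. Bystander.
- petri_a: Petri dish with lid, 90 mm diameter, 14 mm high, lying on the bench behind the jig. Origin: centre of its underside. Bystander.
Not all that is in view belongs to the job. Leave any red or turquoise look-alike of the washer alone.

How it is judged (in metres and radians):
On the way, in this order (a step that is already met when the one before it is completed fails the run):
1. the spacer is on the stud, flat on the jig's base (z of spacer in the frame of jig between 0.008 and 0.012 m and horizontal distance between spacer and stud_tip below 0.005 m and angle between spacer's own z axis and vertical below 0.07 rad), for 0.2 s.
2. the washer is on the stud, flat on the spacer (z of washer in the frame of jig between 0.022 and 0.026 m and horizontal distance between washer and stud_tip below 0.005 m and angle between washer's own z axis and vertical below 0.07 rad), for 0.2 s.
3. the bushing is on the stud, flat on the washer, flange down (z of bushing in the frame of jig between 0.03 and 0.034 m and horizontal distance between bushing and stud_tip below 0.005 m and angle between bushing's own z axis and vertical below 0.07 rad), for 0.2 s.
At the end, for the whole second after the job is handed in: On the stud from below: spacer on the jig's base, washer on the spacer, bushing flange down on the washer; each within 2 mm of its height, its centre within 5 mm of the stud's axis, level within 0.07 rad and at rest (all of step 1 and all of step 2 and all of step 3 and linear speed of each of spacer, washer, bushing below 0.02 m/s); the robot touches nothing.
It fails at once if a part is lifted more than 15 mm above the deck (z of any of spacer, washer, bushing in the frame of jig above 0.061 m).
It fails at once if the white screw-cap jar is shifted by more than 25 mm or tipped over (distance of vial_0 from where it was at the start of the episode above 0.025 m or angle between vial_0's own z axis and vertical above 0.4 rad).
It fails at once if the brown bottle is shifted by more than 25 mm or tipped over (distance of amber_vial from where it was at the start of the episode above 0.025 m or angle between amber_vial's own z axis and vertical above 0.4 rad).
It fails at once if the petri dish is shifted by more than 25 mm or tipped over (distance of petri_a from where it was at the start of the episode above 0.025 m or angle between petri_a's own z axis and vertical above 0.4 rad).
It also fails if it takes over 61 s, if anything falls off the work surface, if the arm or the gripper's body presses on something with over 40 N, if the wrist force passes 120 N, or if a joint passes its speed limit or range.

## Working session

There is one attempt and no reset: what is moved stays moved. The work goes in short steps, Python scripts to look and compute and a shell command to move; the robot and the scene stay as the last step left them, time stands still between calls to the robot, and variables do not carry over. Pictures are saved under pics/ and viewed, at most 10 in all, crops included, and the job is handed in when it is done.

```bash
mkdir -p pics; ls
python3 - <<'E'
from workcell import env, grab_frame, camera_model, models
import cv2, numpy as np
s=env.state(); print(s)
for c in ("top","side"):
    im=grab_frame(c); cv2.imwrite(f"pics/{c}0.png",im)
    m=camera_model(c); print(c, np.round(m["K"],1).tolist(), np.round(m["R"],3).tolist(), np.round(m["t"],1).tolist())
    for n in ("jig","stud_tip","lane_front","lane_left","lane_right","spacer","washer","bushing","vial_0","amber_vial","petri_a"):
        r=models.search_frame(n,c); print(c,n,[(np.round(d["point"]).tolist(),round(d["p"],2)) for d in r[:3]])
E
```

```text
pics
{'time_s': 0.0, 'qpos': array([-7.35105000e+01,  1.83515989e+01,  8.97107728e+01,  1.02473937e-03,
        7.20420212e+01, -1.14534053e+00]), 'qvel': array([ 0.04185812,  0.06202894, -0.09221209, -0.07512808,  0.05953004,
        0.01458133]), 'effort': array([ 2.07886544e-03, -4.12458801e+01, -2.31972009e+01,  7.30533572e-02,
        4.55062289e-02, -1.32514192e-04]), 'ee_pos': array([ 174.0618199 , -547.48324926,  224.09109544]), 'ee_rot': array([-1.79895647e+02, -3.06071543e-03,  1.76345209e+01]), 'force': array([0.66001323, 0.3648757 , 0.03308629]), 'torque': array([ 0.02786714, -0.00949619, -0.03218578]), 'gripper_force': 0.0, 'gripper_width': 90.85181894073689}
top [[482.7, 0.0, 318.2], [0.0, 482.7, 199.1], [0.0, 0.0, 1.0]] [[0.002, -1.0, -0.017], [-0.998, -0.001, -0.069], [0.069, 0.017, -0.997]] [149.8, 586.1, 940.3]
top jig [([572.0, 136.0, 45.0], 0.76)]
top stud_tip [([572.0, 136.0, 45.0], 0.77)]
top lane_front [([572.0, 138.0, 45.0], 0.98)]
top lane_left []
top lane_right [([506.0, 132.0, 51.0], 0.67), ([570.0, 140.0, 46.0], 0.64), ([666.0, 156.0, 16.0], 0.54)]
top spa
[... 320 characters left out ...]
0, 0.0, 321.7], [0.0, 429.0, 200.1], [0.0, 0.0, 1.0]] [[0.994, -0.104, -0.013], [-0.068, -0.544, -0.836], [0.08, 0.832, -0.549]] [-563.6, 169.3, 858.8]
side jig [([567.0, 112.0, 45.0], 0.72)]
side stud_tip [([576.0, 107.0, 44.0], 0.79), ([491.0, 27.0, 40.0], 0.56)]
side lane_front []
side lane_left [([568.0, 112.0, 45.0], 0.8)]
side lane_right [([567.0, 112.0, 40.0], 0.66)]
side spacer []
side washer [([567.0, 354.0, 6.0], 0.63), ([456.0, 287.0, 10.0], 0.49), ([568.0, 114.0, 41.0], 0.36)]
side bushing [([503.0, 123.0, 54.0], 0.53), ([577.0, 211.0, 56.0], 0.39)]
side vial_0 [([492.0, 28.0, 42.0], 0.95)]
side amber_vial [([480.0, 202.0, 44.0], 0.69)]
side petri_a [([666.0, 146.0, 16.0], 0.58)]
```

Run:
```python
import cv2
im=cv2.imread("pics/top0.png"); cv2.imwrite("pics/top0c.png",cv2.resize(im[40:240,150:410],(780,600),interpolation=cv2.INTER_CUBIC))
```

```text
(no output)
```

View pics/top0c.png

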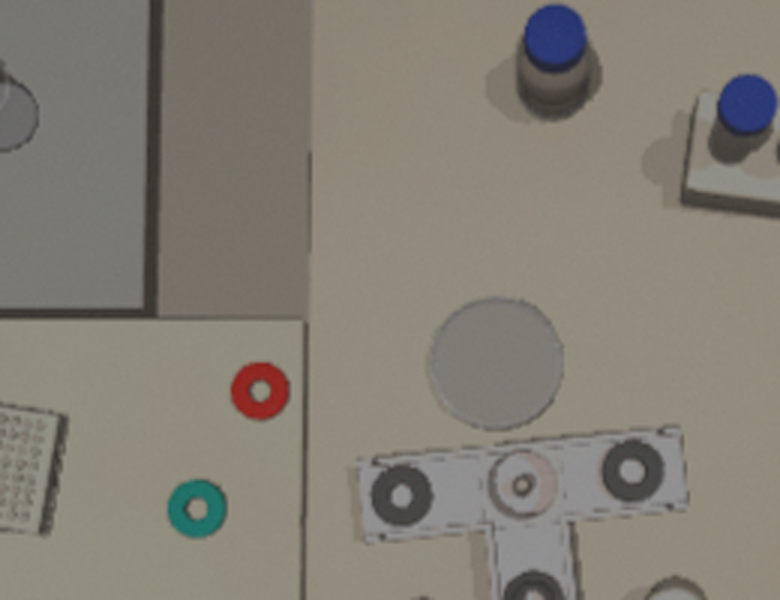

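View pics/side0.png

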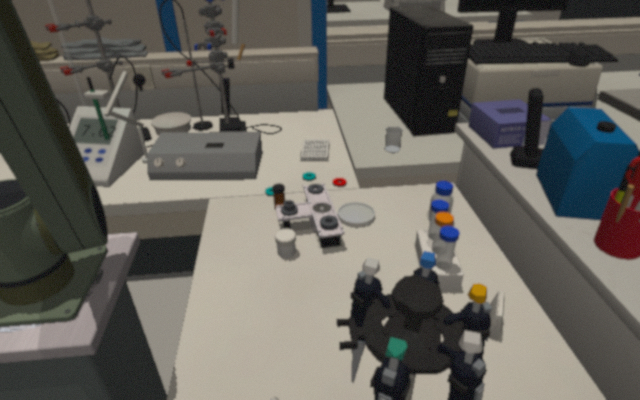

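The top crop shows the jig hole at crop (522,485), with parts at (402,495), (632,470) and (533,600, cut off). The side view shows the jig at (315,210), with the bottle on its left and the jar in front. I need a closer crop of both.

Run:
```python
import cv2, numpy as np
im=cv2.imread("pics/top0.png"); a=cv2.resize(im[170:290,250:400],(750,600),interpolation=cv2.INTER_CUBIC)
cv2.imwrite("pics/top0d.png",cv2.convertScaleAbs(a,alpha=1.4))
im=cv2.imread("pics/side0.png"); a=cv2.resize(im[170:270,255:385],(780,600),interpolation=cv2.INTER_CUBIC)
cv2.imwrite("pics/side0d.png",cv2.convertScaleAbs(a,alpha=1.6))
```

```text
(no output)
```

View pics/top0d.png

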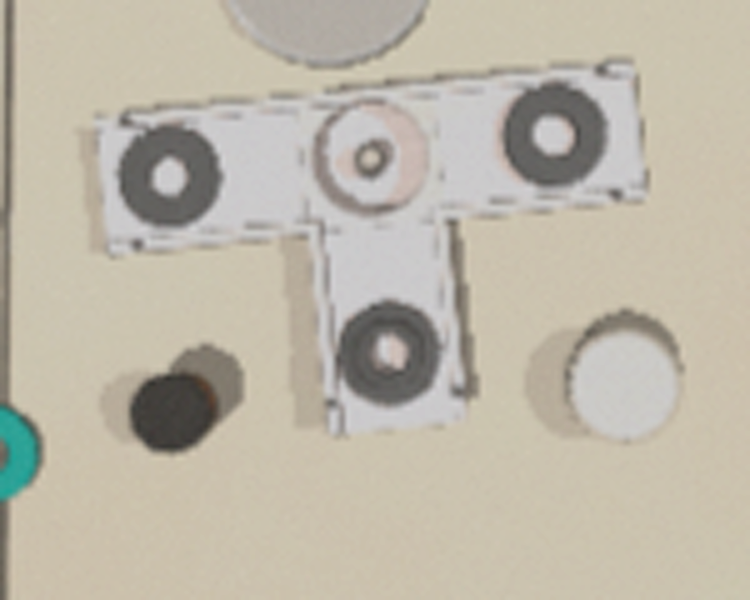

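View pics/side0d.png

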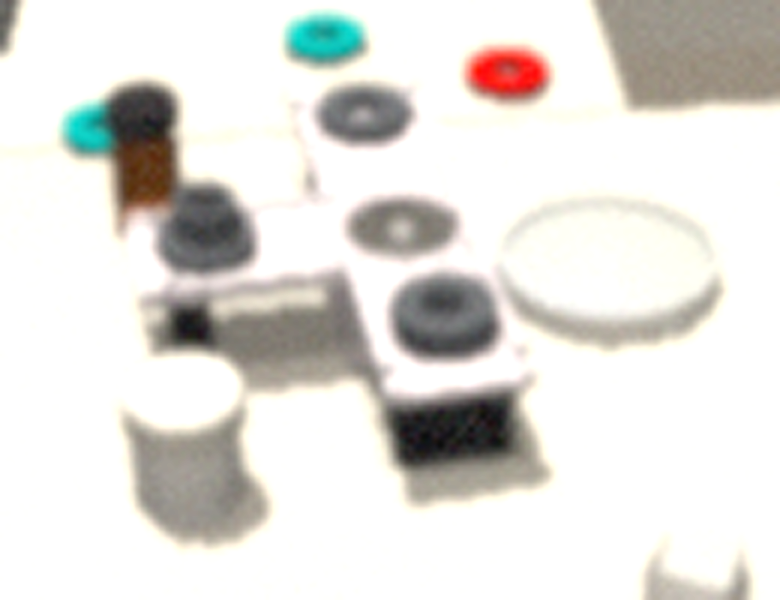

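The top crop shows the hole at (371,158), rings at (170,176) on the left and (554,135) on the right, and the necked bushing in front at (389,350). The side crop shows the thin washer in the far (left) lane and the taller spacer in the near (right) lane, with the bushing in the front lane. Next I work out metric positions.

```bash
cat > h.py <<'E'
import numpy as np, cv2
from workcell import env, grab_frame, camera_model, models
def back(c,u,v,z):
    m=camera_model(c); R,t=np.array(m["R"]),np.array(m["t"])
    d=R.T@np.linalg.solve(np.array(m["K"]),[u,v,1]); o=-R.T@t
    return (o+d*(z-o[2])/d[2])
def proj(c,X):
    m=camera_model(c); p=np.array(m["K"])@(np.array(m["R"])@np.array(X)+m["t"]); return p[:2]/p[2]
E
python3 - <<'E'
from h import *
P=lambda u,v,z: back("top",250+(u+.5)/5-.5,170+(v+.5)/5-.5,z)
im=cv2.imread("pics/top0.png").astype(int)
g=im.max(2); dark=((g<105)&(im.max(2)-im.min(2)<25)).astype(np.uint8)
n,l,st,ce=cv2.connectedComponentsWithStats(dark)
for i in range(1,n):
    if 100<st[i,4]<2000 and 250<ce[i][0]<400 and 170<ce[i][1]<290: print(ce[i],st[i])
def fit(name,u,v,z):
    x0,y0=int(250+u/5),int(170+v/5); 
    ids=np.unique(l[y0-11:y0+12,x0-11:x0+12]); k=max((i for i in ids if i),key=lambda i:(l[y0-11:y0+12,x0-11:x0+12]==i).sum())
    c=cv2.minEnclosingCircle(max(cv2.findContours((l==k).astype(np.uint8),0,1)[0],key=len)); print(name,np.round(back("top",*c[0],z),1),c)
fit("washer L",170,176,54);fit("spacer R",554,135,60);fit("bush",389,350,54)
for n,u,v,z in [("hole",371,158,46),("stud",371,157,45),("washer",170,176,54),("spacer",554,135,60),("bushbore",391,351,70),("bushflange",389,353,54),
 ("Lend a",97,118,48),("Lend b",112,252,48),("Rend a",632,62,48),("Rend b",646,195,48),("Fend a",337,434,48),("Fend b",466,418,48)]:
    print(n,np.round(P(u,v,z),1))
E
```

```text
[251.26285714 200.58285714] [250 148   8 110 175]
[360.35888502 196.58885017] [350 186  21  22 287]
[283.52901024 204.58703072] [274 195  21  20 293]
[327.2247557  240.25081433] [317 230  21  21 307]
[286.58841463 249.75304878] [276 239  22  22 328]
washer L [573.1 217.1  54. ] ((283.46490478515625, 204.55262756347656), 10.544690132141113)
spacer R [588.4  69.6  60. ] ((360.3108215332031, 196.4729766845703), 10.60842514038086)
bush [504.9 133.6  54. ] ((326.7803039550781, 240.1742401123047), 10.906163215637207)
hole [580.1 139.5  46. ]
stud [580.6 139.5  45. ]
washer [572.6 216.8  54. ]
spacer [588.1  69.5  60. ]
bushbore [505.8 131.7  70. ]
bushflange [504.8 132.4  54. ]
Lend a [595.5 245.9  48. ]
Lend b [543.4 239.6  48. ]
Rend a [617.4  38.3  48. ]
Rend b [565.8  33.2  48. ]
Fend a [473.7 152.4  48. ]
Fend b [479.9 102.8  48. ]
```

```bash
cat >> h.py <<'E'
C=np.array([580.4,139.4]); YAW=6.1
def jig(x,y):
    a=np.radians(YAW); return C+np.array([[np.cos(a),-np.sin(a)],[np.sin(a),np.cos(a)]])@[x,y]
def tojig(p):
    a=np.radians(YAW); return np.array([[np.cos(a),np.sin(a)],[-np.sin(a),np.cos(a)]])@(np.array(p)[:2]-C)
def plan(p,yaw,n):
    "straight path to p (mm), yaw: tool-frame numbers per row"
    s=env.state(); y0=s["ee_rot"][2]; d=(np.array(p)-s["ee_pos"])/n; dy=((yaw-y0+180)%360-180)/n
    for i in range(n):
        a=np.radians(y0+dy*i); X=np.array([np.cos(a),np.sin(a)]); Y=np.array([np.sin(a),-np.cos(a)])
        print(np.round([X@d[:2],Y@d[:2],-d[2],-dy],1))
def where():
    s=env.state(); print("t",round(s["time_s"],2),"tcp",np.round(s["ee_pos"],1),"rot",np.round(s["ee_rot"],1),"jig",np.round(tojig(s["ee_pos"]),1),"F",np.round(s["force"],1),"w",round(s["gripper_width"],1))
E
python3 - <<'E'
from h import *
S=lambda u,v,z: back("side",255+(u+.5)/6-.5,170+(v+.5)/6-.5,z)
for n,u,v,z in [("hole",402,228,46),("washer",364,114,54),("spacer",446,308,60),("bushtop",205,195,70)]: print(n,np.round(S(u,v,z),1))
p=jig(0,-120); print(p); plan([*p,120],96.1,15)
E
```

```text
hole [581.3 135.5  46. ]
washer [573.4 207.7  54. ]
spacer [589.7  62.4  60. ]
bushtop [506.5 131.7  70. ]
[593.15168856  20.0794467 ]
[ 38.1 -27.6   7.   -5.2]
[ 40.5 -24.    7.   -5.2]
[ 42.5 -20.3   7.   -5.2]
[ 44.1 -16.3   7.   -5.2]
[ 45.4 -12.2   7.   -5.2]
[46.4 -8.   7.  -5.2]
[46.9 -3.7  7.  -5.2]
[47.1  0.5  7.  -5.2]
[46.8  4.8  7.  -5.2]
[46.2  9.1  7.  -5.2]
[45.2 13.2  7.  -5.2]
[43.8 17.3  7.  -5.2]
[42.  21.2  7.  -5.2]
[39.9 25.   7.  -5.2]
[37.4 28.5  7.  -5.2]
```

```bash
python3 -m crank '0.56 38 -28 7 0 0 -5.2;0.56 40 -24 7 0 0 -5.2;0.56 42 -20 7 0 0 -5.2;0.56 44 -16 7 0 0 -5.2;0.56 45 -12 7 0 0 -5.2;0.56 46 -8 7 0 0 -5.2;0.56 47 -4 7 0 0 -5.2;0.56 47 0 7 0 0 -5.2;0.56 47 5 7 0 0 -5.2;0.56 46 9 7 0 0 -5.2'
python3 - <<'E'
from h import *
where(); plan([*jig(0,-122),110],96.1,5)
E
```

```text
time_s: 2.45
ee_pos: [453.5, -169.6, 155.0]
ee_rot: [180.0, 0.0, 69.8]
force: [0.4, 0.1, -0.4]
gripper_width: 20.0
gripper_force: 0.0
t 2.45 tcp [ 453.5 -169.6  155. ] rot [180.    0.   69.8] jig [-159.  -293.8] F [ 0.4  0.1 -0.4] w 20.0
[44.9 13.3  9.  -5.3]
[43.5 17.4  9.  -5.3]
[41.7 21.3  9.  -5.3]
[39.6 25.   9.  -5.3]
[37.1 28.5  9.  -5.3]
```

```bash
python3 -m crank '0.56 42 13 9 0 0 -5.2;0.56 42 17 9 0 0 -5.2;0.56 40 21 8 0 0 -5.2;0.56 38 25 7 0 0 -5.2;0.56 32 26 6 0 0 -4;0.56 0 0 0 0 0 0'
python3 - <<'E'
from h import *
im=grab_frame("top"); cv2.imwrite("pics/top1.png",cv2.convertScaleAbs(cv2.resize(im[170:290,250:400],(750,600),interpolation=cv2.INTER_CUBIC),alpha=1.4))
im=grab_frame("side"); cv2.imwrite("pics/side1.png",cv2.convertScaleAbs(cv2.resize(im[170:270,255:385],(780,600),interpolation=cv2.INTER_CUBIC),alpha=1.4))
where(); plan([*jig(0,-122),63],96.1,2)
E
```

```text
time_s: 3.2
ee_pos: [589.5, 5.9, 115.2]
ee_rot: [180.0, -0.0, 94.6]
force: [-1.3, -0.3, -0.1]
gripper_width: 20.2
gripper_force: 0.0
t 3.3 tcp [587.8   3.8 115.6] rot [-179.9    0.    94.5] jig [  -7.1 -135.6] F [ 0.2 -0.1 -0.7] w 19.8
[ 6.9  3.3 26.3 -0.8]
[ 6.9  3.4 26.3 -0.8]
```

View pics/side1.png

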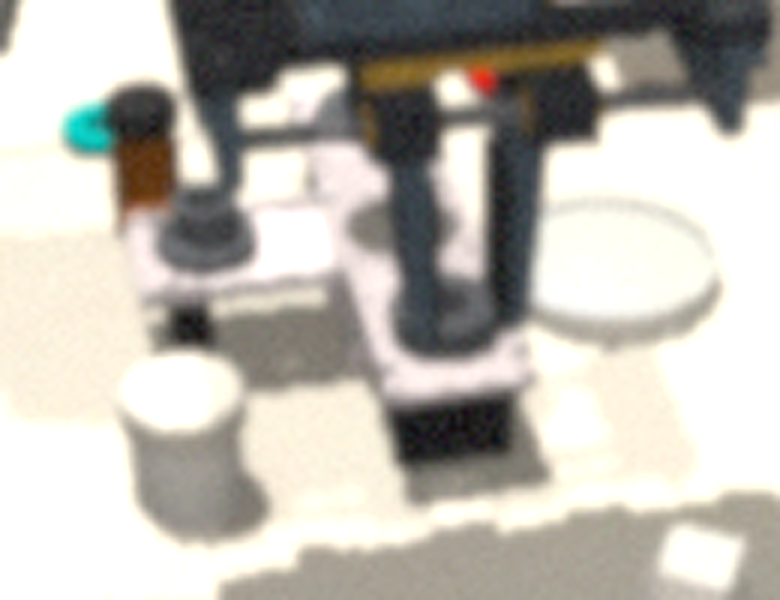

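The side crop shows the two fingertips ending at about (418,335) and (508,322), well above and beyond the spacer in the picture. I compare that with the projected tip positions.

Run:
```python
from h import *
s=env.state(); p=s["ee_pos"]; a=np.radians(s["ee_rot"][2]); X=np.array([np.cos(a),np.sin(a),0]);Y=np.array([np.sin(a),-np.cos(a),0])
for sx in (-16,16):
  for w in (-23.5,-10,10,23.5):
    q=proj("side",p+X*sx+Y*w-[0,0,11]); print(sx,w,np.round((q-[255,170]+.5)*6-.5))
```

```text
-16 -23.5 [399. 340.]
-16 -10 [440. 335.]
-16 10 [500. 327.]
-16 23.5 [541. 322.]
16 -23.5 [382. 283.]
16 -10 [422. 279.]
16 10 [480. 272.]
16 23.5 [519. 267.]
```

```bash
python3 -m crank '0.56 7 3.5 26 0 0 -0.8;0.56 7 3.5 20 0 0 -0.8;0.56 0 0 0 0 0 0;0.56 0 0 0 0 0 0'
python3 - <<'E'
from h import *
where(); plan([*jig(0,-106),63],96.1,2)
E
```

```text
time_s: 3.8
ee_pos: [594.1, 17.4, 70.9]
ee_rot: [179.9, 0.0, 96.0]
force: [0.0, -0.4, 0.1]
gripper_width: 20.3
gripper_force: 0.0
t 3.8 tcp [594.1  17.4  70.9] rot [179.9   0.   96. ] jig [   0.7 -122.7] F [ 0.  -0.4  0.1] w 20.3
[ 8.4 -0.4  4.  -0.1]
[ 8.4 -0.4  4.  -0.1]
```

```bash
python3 -m crank '0.56 3 -0.3 4 0 0 0;0.56 3 0 4 0 0 0;0.56 5 0 0 0 0 0;0.56 5 0 0 0 0 0;0.56 5 0 0 0 0 0;0.56 5 0 0 0 0 0;0.56 5 0 0 0 0 0;0.56 5 0 0 0 0 0'
python3 - <<'E'
from h import *
where(); im=grab_frame("side"); r=models.search_frame("spacer","side");print(r[:2])
E
```

```text
time_s: 4.8
ee_pos: [589.9, 54.4, 62.0]
ee_rot: [180.0, 0.0, 96.0]
force: [-0.3, -0.7, 0.4]
gripper_width: 20.2
gripper_force: 0.3
t 4.8 tcp [589.9  54.4  62. ] rot [180.   0.  96.] jig [  0.4 -85.5] F [-0.3 -0.7  0.4] w 20.2
[{'point': [591.0, 78.9, 57.5], 'p': 0.68}]
```

```bash
python3 -m crank '0.56 5 0 -0.5 0 0 0;0.56 5 0 0 0 0 0;0.56 5 0 0 0 0 0;0.56 4 0 0 0 0 0;0.56 4 0 0 0 0 0;0.56 4 0 0 0 0 0;0.56 4 0 0 0 0 0;0.56 4 0 0 0 0 0;0.56 4 0 0 0 0 0;0.56 4 0 0 0 0 0'
python3 - <<'E'
from h import *
where()
im=grab_frame("side"); cv2.imwrite("pics/side2.png",cv2.convertScaleAbs(cv2.resize(im[170:270,255:385],(780,600),interpolation=cv2.INTER_CUBIC),alpha=1.4))
E
```

```text
time_s: 6.15
ee_pos: [585.5, 97.1, 62.5]
ee_rot: [180.0, 0.0, 96.0]
force: [0.0, -0.3, 0.8]
gripper_width: 19.8
gripper_force: 0.4
t 6.15 tcp [585.5  97.1  62.5] rot [180.   0.  96.] jig [  0.5 -42.6] F [ 0.  -0.3  0.8] w 19.8
```

View pics/side2.png

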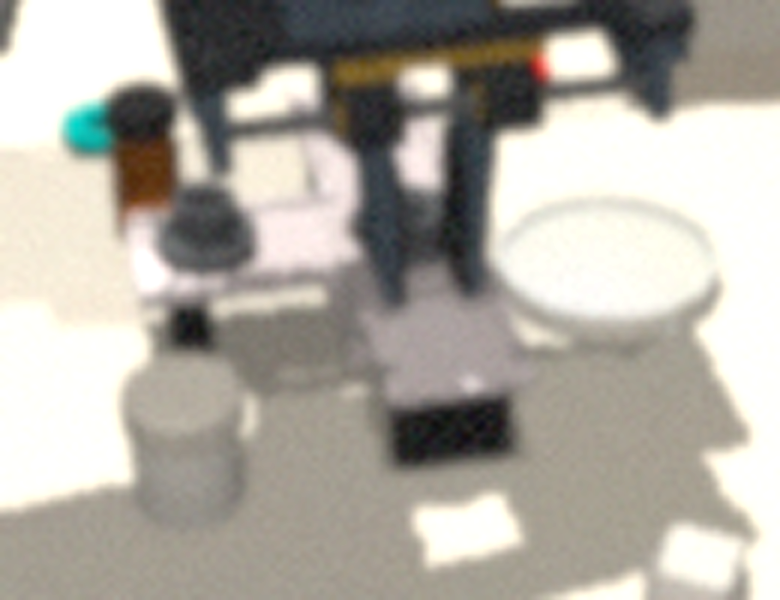

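The fingertips are at (395,300) and (470,290), with the spacer showing between them and no sign of it slipping aside. I keep pushing.

```bash
python3 -m crank '0.56 3 0 0 0 0 0;0.56 3 0 0 0 0 0;0.56 2.5 0 0 0 0 0;0.56 2 0 0 0 0 0;0.56 2 0 0 0 0 0;0.56 0 0 0 0 0 0'
python3 - <<'E'
from h import *
where()
E
python3 -m crank '0.56 -25 0 0 0 0 0;0.56 -40 0 -10 0 0 0;0.56 -20 0 -40 0 0 0;0.56 -30 0 -50 0 0 0'
python3 - <<'E'
from h import *
where(); im=grab_frame("top"); im2=grab_frame("side")
a=cv2.resize(im[170:290,250:400],(480,384),interpolation=cv2.INTER_CUBIC);b=cv2.resize(im2[170:240,270:350],(320,280),interpolation=cv2.INTER_CUBIC)
o=np.zeros((384,800,3),np.uint8);o[:,:480]=a;o[:280,480:]=b
cv2.imwrite("pics/mix3.png",cv2.convertScaleAbs(o,alpha=1.4))
E
```

```text
time_s: 6.95
ee_pos: [584.1, 109.5, 62.5]
ee_rot: [180.0, 0.0, 96.0]
force: [0.2, -0.7, -0.1]
gripper_width: 20.2
gripper_force: 0.0
t 6.95 tcp [584.1 109.5  62.5] rot [180.   0.  96.] jig [  0.5 -30.1] F [ 0.2 -0.7 -0.1] w 20.2
time_s: 7.45
ee_pos: [595.4, -5.7, 162.5]
ee_rot: [-179.8, -0.0, 96.1]
force: [0.3, 0.1, -0.7]
gripper_width: 20.2
gripper_force: 0.0
t 7.45 tcp [595.4  -5.7 162.5] rot [-179.8   -0.    96.1] jig [  -0.5 -145.8] F [ 0.3  0.1 -0.7] w 20.2
```

View pics/mix3.png

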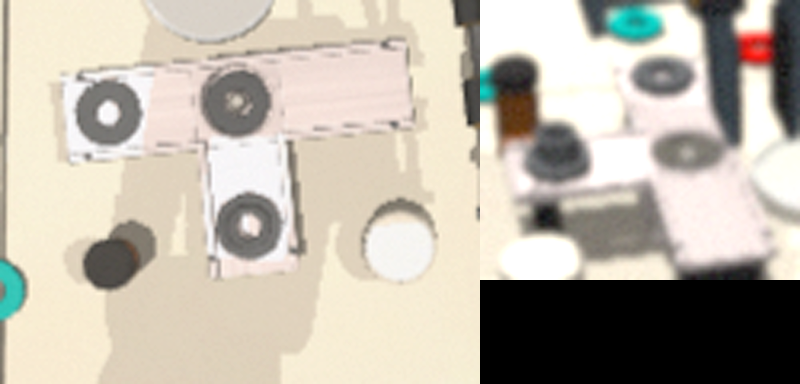

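The top view shows a dark ring filling the hole at (236,102) with the stud in its bore. In the side view at (688,152) it lies recessed, flush below the deck, so the spacer is down. The jar, bottle and dish have not moved, and the washer is next.

Run:
```python
from h import *
print(jig(0.7,125)); plan([*jig(0.7,125),100],96.1,6)
```

```text
[567.81302764 263.76662787]
[45.6 -0.7 11.4 -0. ]
[45.6 -0.7 11.4 -0. ]
[45.6 -0.6 11.4 -0. ]
[45.6 -0.6 11.4 -0. ]
[45.6 -0.6 11.4 -0. ]
[45.6 -0.5 11.4 -0. ]
```

```bash
python3 -m crank '0.56 45 -0.5 0 0 0 0;0.56 45 -0.5 0 0 0 0;0.56 45 -0.5 0 0 0 0;0.56 45 -0.5 0 0 0 0;0.56 45 -0.5 12 0 0 0;0.56 45 -0.5 25 0 0 0;0.56 0 0 30 0 0 0;0.56 0 0 15 0 0 0;0.56 0 0 0 0 0 0;0.56 0 0 0 0 0 0'
python3 - <<'E'
from h import *
where(); plan([*jig(0.7,122),62],96.1,1)
E
```

```text
time_s: 8.8
ee_pos: [565.7, 262.9, 81.4]
ee_rot: [179.9, -0.0, 96.0]
force: [1.0, -0.4, -0.4]
gripper_width: 20.0
gripper_force: 0.0
t 8.8 tcp [565.7 262.9  81.4] rot [179.9  -0.   96. ] jig [ -1.5 124.4] F [ 1.  -0.4 -0.4] w 20.0
[-2.4  2.2 19.4 -0.1]
```

```bash
python3 -m crank '0.56 0 2 10 0 0 0;0.56 0 0 9 0 0 0;0.56 0 0 0 0 0 0;0.56 -5 0 0 0 0 0;0.56 -5 0 0 0 0 0;0.56 -5 0 0 0 0 0;0.56 -5 0 0 0 0 0;0.56 -5 0 0 0 0 0;0.56 -5 0 0 0 0 0'
python3 - <<'E'
from h import *
where()
E
```

```text
time_s: 9.93
ee_pos: [570.3, 233.3, 61.6]
ee_rot: [180.0, -0.0, 96.0]
force: [0.4, 0.9, 0.5]
gripper_width: 20.2
gripper_force: 0.5
t 9.93 tcp [570.3 233.3  61.6] rot [180.  -0.  96.] jig [-0.1 94.5] F [0.4 0.9 0.5] w 20.2
```

```bash
python3 -m crank '0.56 -5 0 0 0 0 0;0.56 -5 0 0 0 0 0;0.56 -5 0 0 0 0 0;0.56 -5 0 0 0 0 0;0.56 -5 0 0 0 0 0;0.56 -4 0 0 0 0 0;0.56 -4 0 0 0 0 0;0.56 -4 0 0 0 0 0;0.56 -4 0 0 0 0 0;0.56 -4 0 0 0 0 0'
python3 - <<'E'
from h import *
where(); im=grab_frame("side"); cv2.imwrite("pics/side4.png",cv2.convertScaleAbs(cv2.resize(im[170:240,270:360],(720,560),interpolation=cv2.INTER_CUBIC),alpha=1.4))
E
```

```text
time_s: 11.18
ee_pos: [574.1, 188.2, 61.1]
ee_rot: [-179.9, 0.0, 96.0]
force: [-0.3, 1.4, 0.5]
gripper_width: 19.9
gripper_force: 0.2
t 11.18 tcp [574.1 188.2  61.1] rot [-179.9    0.    96. ] jig [-1.1 49.2] F [-0.3  1.4  0.5] w 19.9
```

View pics/side4.png

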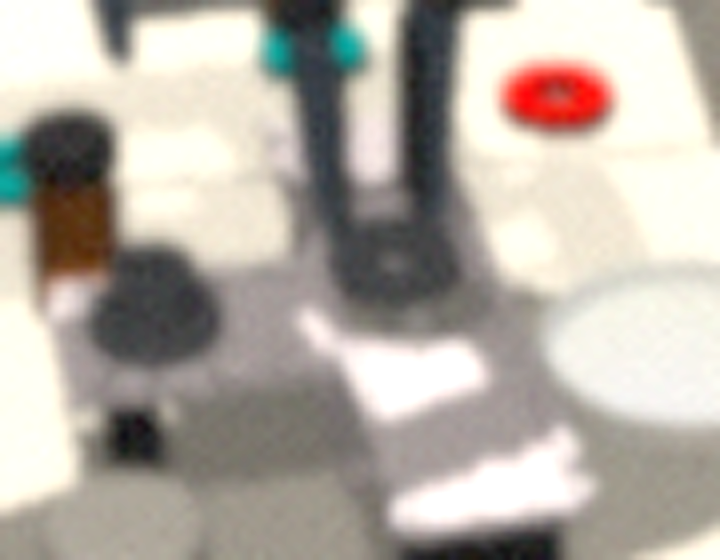

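The washer at (395,262) sits squarely in front of both fingertips and is just reaching the hole. I continue with a small sideways correction.

```bash
python3 -m crank '0.56 -4 0.5 -0.5 0 0 0;0.56 -3 0.5 0 0 0 0;0.56 -3 0 0 0 0 0;0.56 -2.5 0 0 0 0 0;0.56 -2 0 0 0 0 0;0.56 -2 0 0 0 0 0;0.56 -1.5 0 0 0 0 0;0.56 0 0 0 0 0 0'
python3 - <<'E'
from h import *
where()
E
```

```text
time_s: 12.22
ee_pos: [577.6, 170.9, 61.9]
ee_rot: [180.0, 0.0, 96.0]
force: [-0.2, 0.3, 0.5]
gripper_width: 20.2
gripper_force: 0.0
t 12.22 tcp [577.6 170.9  61.9] rot [180.   0.  96.] jig [ 0.6 31.6] F [-0.2  0.3  0.5] w 20.2
```

```bash
python3 -m crank '0.56 25 0 0 0 0 0;0.56 40 0 -10 0 0 0;0.56 20 0 -40 0 0 0;0.56 30 0 -40 0 0 0;0.56 0 0 0 0 0 0'
python3 - <<'E'
from h import *
where(); im=grab_frame("top"); im2=grab_frame("side")
a=cv2.resize(im[170:290,250:400],(480,384),interpolation=cv2.INTER_CUBIC);b=cv2.resize(im2[170:240,270:350],(320,280),interpolation=cv2.INTER_CUBIC)
o=np.zeros((384,800,3),np.uint8);o[:,:480]=a;o[:280,480:]=b
cv2.imwrite("pics/mix5.png",cv2.convertScaleAbs(o,alpha=1.4))
plan([*jig(-126,0.3),120],6.1,10)
E
```

```text
time_s: 12.85
ee_pos: [567.1, 288.3, 155.6]
ee_rot: [179.6, -0.2, 96.2]
force: [-0.7, -0.4, -0.0]
gripper_width: 19.7
gripper_force: 0.0
t 12.85 tcp [567.1 288.3 155.6] rot [179.6  -0.2  96.2] jig [  2.6 149.4] F [-0.7 -0.4 -0. ] w 19.7
[-14.6 -12.6   3.2   9. ]
[-16.4 -10.2   3.2   9. ]
[-17.8  -7.5   3.2   9. ]
[-18.8  -4.6   3.2   9. ]
[-19.3  -1.6   3.2   9. ]
[-19.3   1.4   3.2   9. ]
[-18.8   4.4   3.2   9. ]
[-17.9   7.3   3.2   9. ]
[-16.5  10.    3.2   9. ]
[-14.8  12.5   3.2   9. ]
```

View pics/mix5.png

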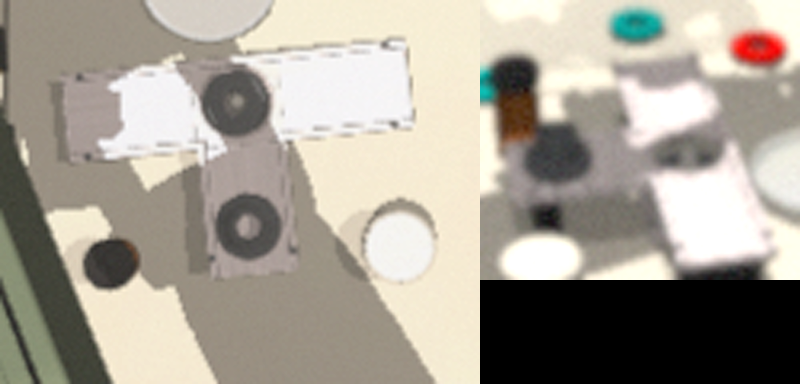

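The left lane is now empty, and the ring in the hole at (236,102) is centred on the stud and recessed in the side view (688,150), so the washer is down. The bystanders are still in place, and the bushing is next.

```bash
python3 -m crank '0.56 -15 -13 3 0 0 9;0.56 -16 -10 3 0 0 9;0.56 -18 -8 3 0 0 9;0.56 -19 -5 3 0 0 9;0.56 -19 -2 3 0 0 9;0.56 -19 1 3 0 0 9;0.56 -19 4 3 0 0 9;0.56 -18 7 3 0 0 9;0.56 -16 10 3 0 0 9;0.56 -15 12 3 0 0 9'
python3 -m crank '0.56 0 0 10 0 0 0;0.56 0 0 10 0 0 0;0.56 0 0 0 0 0 0'
python3 - <<'E'
from h import *
where(); plan([*jig(-122,0.3),62],6.1,1)
E
```

```text
time_s: 14.2
ee_pos: [451.6, 126.6, 120.3]
ee_rot: [179.9, 0.2, 5.7]
force: [0.7, 0.5, -0.6]
gripper_width: 20.2
gripper_force: 0.0
time_s: 14.58
ee_pos: [452.8, 128.4, 100.5]
ee_rot: [180.0, 0.2, 6.1]
force: [-1.6, -0.3, -0.0]
gripper_width: 19.7
gripper_force: 0.0
t 14.57 tcp [452.8 128.4 100.5] rot [180.    0.2   6.1] jig [-128.     2.6] F [-1.6 -0.3 -0. ] w 19.7
[ 6.   2.3 38.5  0. ]
```

```bash
python3 -m crank '0.56 0 2.3 15 0 0 0;0.56 0 0 14 0 0 0;0.56 0 0 9 0 0 0;0.56 0 0 0 0 0 0;0.56 5 0 0 0 0 0;0.56 5 0 0 0 0 0'
python3 - <<'E'
from h import *
where(); plan([*jig(-118,0.3),62],6.1,1)
E
```

```text
time_s: 15.32
ee_pos: [464.4, 127.3, 64.4]
ee_rot: [-180.0, -0.1, 6.0]
force: [-0.5, 0.5, 0.7]
gripper_width: 20.2
gripper_force: 0.0
t 15.32 tcp [464.4 127.3  64.4] rot [-1.8e+02 -1.0e-01  6.0e+00] jig [-116.6    0.3] F [-0.5  0.5  0.7] w 20.2
[-1.4 -0.   2.4 -0.1]
```

```bash
python3 -m crank '0.56 1 0 2.2 0 0 0;0.56 0 0 0 0 0 0;0.56 5 0 0 0 0 0;0.56 5 0 0 0 0 0;0.56 5 0 0 0 0 0;0.56 5 0 0 0 0 0;0.56 5 0 0 0 0 0;0.56 5 0 0 0 0 0'
python3 - <<'E'
from h import *
where()
E
```

```text
time_s: 16.32
ee_pos: [494.6, 130.4, 61.7]
ee_rot: [180.0, 0.0, 6.0]
force: [-0.8, 0.1, 0.6]
gripper_width: 20.0
gripper_force: 0.2
t 16.32 tcp [494.6 130.4  61.7] rot [180.   0.   6.] jig [-86.2   0.2] F [-0.8  0.1  0.6] w 20.0
```

```bash
python3 -m crank '0.56 5 0 -0.3 0 0 0;0.56 5 0 0 0 0 0;0.56 5 0 0 0 0 0;0.56 5 0 0 0 0 0;0.56 4 0 0 0 0 0;0.56 4 0 0 0 0 0;0.56 4 0 0 0 0 0;0.56 4 0 0 0 0 0;0.56 3 0 0 0 0 0'
python3 - <<'E'
from h import *
where()
E
```

```text
time_s: 17.45
ee_pos: [533.3, 134.5, 62.0]
ee_rot: [180.0, -0.0, 6.0]
force: [0.2, -0.6, 0.2]
gripper_width: 20.0
gripper_force: 0.2
t 17.45 tcp [533.3 134.5  62. ] rot [180.  -0.   6.] jig [-47.3   0.1] F [ 0.2 -0.6  0.2] w 20.0
```

```bash
python3 -m crank '0.56 3 0 0 0 0 0;0.56 3 0 0 0 0 0;0.56 3 0 0 0 0 0;0.56 2.5 0 0 0 0 0;0.56 2 0 0 0 0 0;0.56 2 0 0 0 0 0;0.56 1 0 0 0 0 0;0.56 0 0 0 0 0 0'
python3 - <<'E'
from h import *
where()
E
python3 -m crank '0.56 -25 0 0 0 0 0;0.56 -40 0 -10 0 0 0;0.56 -20 0 -40 0 0 0;0.56 -20 0 -40 0 0 0;0.56 0 0 0 0 0 0'
python3 - <<'E'
from h import *
where(); im=grab_frame("top"); im2=grab_frame("side")
a=cv2.resize(im[170:290,250:400],(480,384),interpolation=cv2.INTER_CUBIC);b=cv2.resize(im2[170:240,270:350],(320,280),interpolation=cv2.INTER_CUBIC)
o=np.zeros((384,800,3),np.uint8);o[:,:480]=a;o[:280,480:]=b
cv2.imwrite("pics/mix6.png",cv2.convertScaleAbs(o,alpha=1.4))
E
```

```text
time_s: 18.45
ee_pos: [549.5, 136.2, 62.0]
ee_rot: [180.0, 0.0, 6.0]
force: [0.5, -0.2, 0.1]
gripper_width: 20.0
gripper_force: 0.0
t 18.45 tcp [549.5 136.2  62. ] rot [180.   0.   6.] jig [-31.    0.1] F [ 0.5 -0.2  0.1] w 20.0
time_s: 19.08
ee_pos: [445.7, 125.5, 154.9]
ee_rot: [-180.0, -0.4, 6.1]
force: [0.6, 0.5, -0.5]
gripper_width: 20.2
gripper_force: 0.0
t 19.07 tcp [445.7 125.5 154.9] rot [-180.    -0.4    6.1] jig [-135.4    0.5] F [ 0.6  0.5 -0.5] w 20.2
```

View pics/mix6.png

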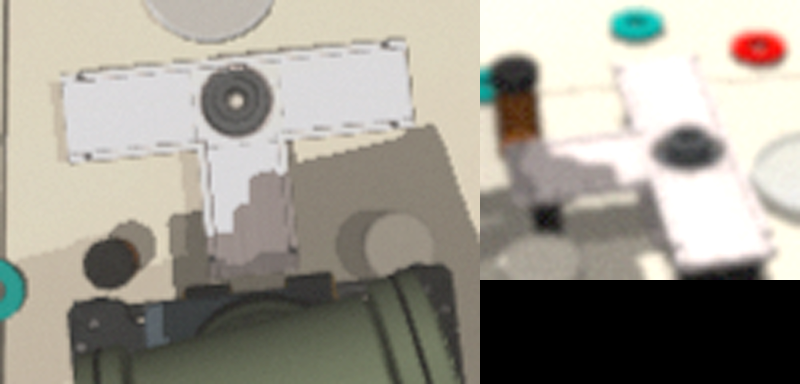

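All lanes are empty. The bushing is centred on the stud at (236,101) with its flange sunk in the hole and only a short neck above the deck (side view, 688,145). The arm is clear, so I hand in the job.

```bash
python3 -c "
from workcell import env
print(env.job_done())"
```

```text
the job is handed in; nothing more can be done
None
```

The job is handed in: in the last pictures the spacer, washer and bushing are stacked on the stud in that order and the arm is clear at about 19 s, but the hand-in returned no verdict.

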